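Hold a gauge pin centred in a drilling guide

ROBOT

A 6-joint arm with a two-finger parallel gripper is mounted at the origin on a cart in front of the work surface, level with it; the furniture and walls round the work are solid. World frame = base frame: x ahead of the robot, y to its left, z up, the work surface at z = 0. Lengths are in m, angles in rad, forces in N, time in s.
With the tool pointing down it reaches from about 0.325 to 0.925 m from the base axis. Payload 3.1 kg.
Tool frame: the origin (TCP) lies midway between the tips of the shut fingers; the grasp point (between the pads) lies r.pinch_z behind it (r.pinch_z is the distance from the TCP to the grasp point, in m); z points along the fingers, y is the line along which they close (so a half turn about z gives the same grasp; the last joint's range is limited). The gripper opens to 85 mm and grips with 20 to 120 N. Pads are 22 mm wide; open, the fingers measure 114 mm over their backs; the gripper's body (76 mm by 85 mm) begins 54 mm behind the grasp point. The pads swing forward as they close: fully open they stand 13 mm farther back than shut.
Start: joints at [1.148, 0.217, 1.613, -0, 1.311, -0.112], TCP at [0.191, 0.595, 0.231] pointing down, gripper open.
Joint ranges: [-2.75, 2.75], [-0.78, 2.1], [0.31, 2.55], [-1.13, 4.27], [0.13, 2.63], [-2.58, 2.58]. Speed limits (rad/s): [2.79, 2.79, 3.14, 3.14, 3.14, 3.14].

INTERFACE

Orientations are given as a unit quaternion [x, y, z, w].
In Python, from rig import r gives the robot as it stands.
- The arm moves only by the tool play_rows, never from a script. Its argument "rows" is a list of rows, each a list of 3 entries, a list of its own where there are three numbers: the turn, a rotation vector about the tool's x, y, z in degrees, then the shift along the tool's x, y, z in m, then the opening in per cent of the stroke, from 0 (shut) to 100 (fully open). A call has 1 to 20 rows; each row is the pose to reach, as a shift and turn from the pose commanded when the call began, along the tool's axes at that moment; what a row does not reach only later rows make up. A row lasts 1/12 s, in which the tool goes at most 41.7 mm and 7.16 degrees, less where a joint would pass 70% of its speed; a pose out of reach is approached as far as the arm can. A call with a gripper value outside its range is refused whole. The fingers move at their own pace and stop on an object; "force" is the grip in N (left out, the last holds). Time passes only in rows, so rows that repeat a pose let the fingers close. It gives the time, the measured TCP pose, the force, the opening and the grip force at its end, in the units of the state.
- r.get_state(): the state, without advancing time (a new reading comes with each control period).
- r.snapshot(name): name is "scene" or "top"; returns a dict with "frame" (400x640x3 uint8, blue, green, red), "z_map" (400x640 float32, m along the optical axis (not along the pixel's ray), 0 where there is no reading), "intrinsics" (3x3 intrinsics, pixels), "xyz" and "rotation" of the camera in the world. Camera axes: x right, y down, z forward; pixel columns grow to the right and rows downward; lengths in m; the calibration is good to about 2 mm. A picture is of the moment at which its call begins.
- r.finish_job(): hands the job in; it is judged then, once.
Trained networks look in the newest picture that a camera, given by its name, has taken for a name from the list of things; names that differ only in an ending like _2 or _b are one class to them, and where a whole thing is asked for, a point or a joint stands for the part that bears it (a point fixed in the world has none). Each returns a list of dicts, best first, with "confidence" (0 to 1); they miss things now and then, are a little off and sometimes report something else, mostly with a low value. They report only what shows in the picture. A call takes as long as a camera call.
- r.trace(camera, thing): "pixels" (400x640 bool, what is visible of it) and "bbox" ([centre column, centre row, width, height] in pixels, round what is visible of it).
The state is a dict: "clock": time; "q": joint angles; "joint_velocities": joint speeds; "joint_efforts": joint torques, N m; "tcp_pos": TCP position; "tool_rot": TCP orientation; "wrist_force": force on the tool from outside, world axes, zero at the start; "torque": the same for the moment, N m; "finger_gap": finger opening in m; "finger_force": force on a finger pad.
Only numpy, scipy, OpenCV 4.12 (cv2) and the standard library are available. Lean on these libraries where they do the work, as an engineer would, in place of code of your own. Each camera call takes 0.05 s, during which the arm holds its last target. There are 200 camera calls.

TASK

Swing the arm of the drilling guide in against its stop, so that its sleeve stands over the jaw model. Then lift the long-handled gauge pin out of the rack and lower it upright through the sleeve, without touching the sleeve or the model, until the dark ring mark on its shank is level with the sleeve's top rim. Finish while still holding the pin there, steady and centred in the sleeve, and leave the other pin and the things lying round about as they are.

Things in the scene. Friction and masses are not known exactly. Their poses are not given: they have to be found in the camera images.
- guide_stand: fixed aluminium base plate 150 x 110 x 10 mm on the worktop, with a steel pillar of 16 mm diameter and a green stone cast of a lower jaw (its top 44 mm above the worktop). Origin: centre of the plate's underside; x points from its front to its back, z up. The pillar's axis is at x +45 mm, y 0; the cast is centred at x -40 mm, y 0 (53 x 56 mm).
- guide_arm (a joint): hinge of the guide arm about the vertical pillar, in rad: it grows anticlockwise seen from above, from 0 (swung right aside, to the stand's +y side) to 1.2 (against its fixed stop, a small upright peg on the pillar; the arm then points along the stand's -x, with the sleeve over the middle of the cast). Light friction (about 1 N at the sleeve); it stays where it is left.
- guide_hinge (a point): point on the hinge axis at the height of the sleeve's top rim (105 mm above the worktop). The hub there has 24 mm diameter; its cap nut tops out at 109 mm.
- sleeve_mouth (a point): centre of the sleeve's top rim, 105 mm above the worktop, 85 mm from the hinge axis. The sleeve is an upright steel tube at the end of the arm: 30 mm outside diameter, bore 18 mm (16.6 mm at the narrowest), 20 mm tall (85 to 105 mm above the worktop), open at both ends. The arm bar between hub and sleeve is 14 mm wide, 90 to 100 mm above the worktop.
- rack: fixed white rack: plate 50 x 160 x 8 mm, top face 100 mm above the worktop, on two end cheeks; three holes of 11 mm diameter in a row along its y axis at y -50, 0 and +50 mm; one is empty. Origin: centre of its underside.
- gauge_pin: the long-handled gauge pin, loose, 139 mm long, about 60 g: steel shank of 8 mm diameter from its tip (the origin) to 90 mm, flange of 20 mm diameter from 90 to 95 mm, plain round handle of 16 mm diameter from 95 to 139 mm. z runs from the tip up the axis. It hangs upright in a rack hole by the flange, tip 10 mm above the worktop, handle top 149 mm above it.
- pin_tip (a point): lower tip of the gauge pin (on its axis).
- pin_ring (a point): middle of the dark ring mark (2 mm wide) on the gauge pin's shank, on its axis, 48 mm above the tip.
- pin_grip (a point): point on the gauge pin's axis in the middle of its handle, 116 mm above the tip; where to grip.
- knob_pin: the other pin, which stays in the rack: same shank and flange, but a short round knob of 26 mm diameter instead of the long handle, 118 mm long in all. Origin at its tip.
- disc: bystander: white plaster disc 36 mm across, 12 mm high. Origin: centre of its underside.
- etch_bottle: bystander: dropper bottle 28 mm across, 70 mm high. Origin: centre of its underside.
- dappen: bystander: small waisted dish 35 mm across, 22 mm high. Origin: centre of its underside.

How it is judged:
By the outcome, as a careful person would: the job done as asked, in the order asked, and still so for the second after the job is handed in, while the arm keeps its last pose, push and grip.
It also fails if it takes over 72 s, if anything falls off the work surface, if the arm or the gripper's body presses on something with over 40 N, if the wrist force passes 120 N, or if a joint passes its speed limit or range.

## Working session

There is one attempt and no reset: what is moved stays moved. The work goes in short steps, Python scripts to look and compute and a tool call to move; the robot and the scene stay as the last step left them, time stands still between calls to the robot, and variables do not carry over. Pictures are saved under pics/ and viewed, at most 13 in all, crops included, and the job is handed in when it is done.

Besides the shell and the picture viewer there is one more tool, called after "Request:" as name(argument=value, ...), one argument or row to a line, values as JSON. play_rows: Moves the arm, as the interface text tells. Its arguments: {"type":"object","properties":{"rows":{"type":"array","items":{"type":"array"}},"force":{"type":"number"}},"required":["rows"]}

```bash
ls; mkdir -p pics
cat > h.py <<'E'
import numpy as np, cv2
from rig import r
def pts(s,mask=None):
    z=s["z_map"];K=np.array(s["intrinsics"]);v,u=np.nonzero((z>0) if mask is None else (z>0)&mask)
    d=z[v,u];c=np.stack([(u-K[0,2])/K[0,0]*d,(v-K[1,2])/K[1,1]*d,d],1)
    return c@np.array(s["rotation"]).T+np.array(s["xyz"])
def proj(s,p):
    c=(np.atleast_2d(p)-np.array(s["xyz"]))@np.array(s["rotation"]);K=np.array(s["intrinsics"])
    q=c@K.T;return q[:,:2]/q[:,2:]
E
python3 - <<'E'
from h import *
print(r.pinch_z, r.get_state())
for n in("top","scene"):
    s=r.snapshot(n);cv2.imwrite(f"pics/{n}0.png",s["frame"]);np.savez(f"{n}0.npz",**s)
    print(n,s["xyz"],np.round(s["rotation"],3).tolist(),s["intrinsics"])
    for t in("guide_stand","guide_arm","sleeve_mouth","rack","gauge_pin","knob_pin","disc","etch_bottle","dappen"):
        for d in r.trace(n,t)[:2]:
            p=pts(s,d["pixels"])
            if len(p): print(t,round(d["confidence"],2),np.round(d["bbox"]),np.round(np.median(p,0),3),np.round(p.min(0),3),np.round(p.max(0),3))
E
```

```text
pics
0.0187 {'clock': 0.0, 'q': array([ 1.14780985e+00,  2.17776164e-01,  1.61495971e+00, -2.32982159e-05,
        1.31130712e+00, -1.12238319e-01]), 'joint_velocities': array([ 0.00055609, -0.00070717, -0.00101096,  0.00011491, -0.00016028,
       -0.0004324 ]), 'joint_efforts': array([ 1.41991120e-03, -3.96833789e+01, -3.03857374e+01,  1.05552695e-05,
        9.62992141e-03, -8.84611126e-06]), 'tcp_pos': array([0.19077077, 0.59429797, 0.22994128]), 'tool_rot': array([ 1.54746601e-01,  9.87953434e-01, -1.18453500e-03, -3.13116019e-04]), 'wrist_force': array([0.00897374, 0.40757516, 1.14758279]), 'torque': array([0.02990405, 0.01354272, 0.02676328]), 'finger_force': 0.0, 'finger_gap': 0.08529348247530766}
top [ 3.03533208e-01 -1.51084812e-03  1.64212579e+00] [0.71, -0.701, 0.046, -0.048] [[497.11737974   0.         314.00516624]
 [  0.         497.11737974 206.42146868]
 [  0.           0.           1.        ]]Traceback (most recent call last):
  File "<stdin>", line 8, in <module>
  File "h.py", line 6, in pts
    return c@np.array(s["rotation"]).T+np.array(s["xyz"])
           ~^~~~~~~~~~~~~~~~~~~~~~~~~~
ValueError: matmul: Input operand 1 has a mismatch in its core dimension 0, with gufunc signature (n?,k),(k,m?)->(n?,m?) (size 4 is different from 3)
```

View pics/top0.png

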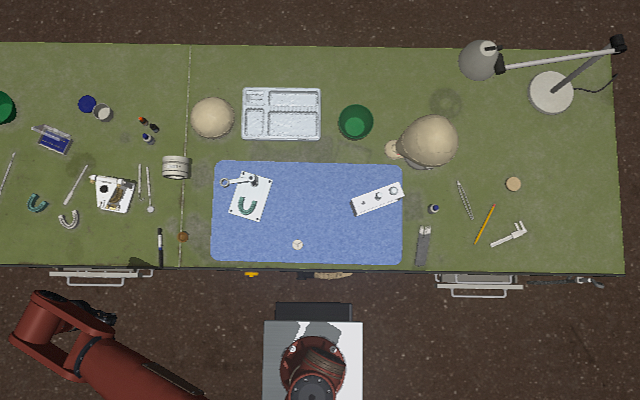

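The top view shows the stand at about (250,196), with its sleeve swung aside at (225,182). The rack is at (377,198), and a disc lies at (297,244). The camera rotation turns out to be a quaternion, so I'm fixing the helper.

```bash
sed -i '1a from scipy.spatial.transform import Rotation as R' h.py; sed -i 's/np.array(s\["rotation"\])/R.from_quat(s["rotation"]).as_matrix()/' h.py
python3 - <<'E'
from h import *
for n in("top","scene"):
    s=r.snapshot(n);cv2.imwrite(f"pics/{n}1.png",s["frame"]);np.savez(f"{n}1.npz",**s)
    print(n,s["xyz"],np.round(s["intrinsics"][0],1))
    for t in("guide_stand","guide_arm","rack","gauge_pin","knob_pin","disc","etch_bottle","dappen"):
        for d in r.trace(n,t)[:2]:
            p=pts(s,d["pixels"])
            if len(p): print(t,round(d["confidence"],2),np.round(d["bbox"]),np.round(np.median(p,0),3),np.round(p.min(0),3),np.round(p.max(0),3))
    a=[200,155,210,115] if n=="top" else None
    if a: cv2.imwrite("pics/topc.png",cv2.resize(s["frame"][155:265,200:410],None,fx=3.8,fy=3.8,interpolation=cv2.INTER_CUBIC))
E
```

```text
top [ 3.03533208e-01 -1.51084812e-03  1.64212579e+00] [497.1   0.  314. ]
guide_stand 0.9 [245. 197.  54.  45.] [0.56  0.218 0.011] [ 0.475  0.146 -0.005] [0.64  0.305 0.114]
guide_arm 0.77 [239. 181.  38.  12.] [0.592 0.253 0.101] [ 0.57   0.192 -0.008] [0.613 0.321 0.114]
guide_arm 0.57 [381. 194.   6.   6.] [ 0.542 -0.195  0.142] [ 0.536 -0.209  0.099] [ 0.56  -0.188  0.158]
rack 0.78 [373. 199.  60.  32.] [ 0.54  -0.192  0.098] [ 0.492 -0.286 -0.01 ] [ 0.613 -0.114  0.15 ]
gauge_pin 0.54 [381. 197.   6.   4.] [ 0.542 -0.193  0.143] [ 0.537 -0.2    0.106] [ 0.55  -0.188  0.158]
knob_pin 0.48 [394. 188.  10.   6.] [ 0.562 -0.242  0.125] [ 0.55  -0.253  0.118] [ 0.572 -0.23   0.133]
disc 0.67 [298. 244.   8.  13.] [0.398 0.055 0.011] [ 0.382  0.039 -0.005] [0.414 0.072 0.018]
disc 0.39 [239. 181.  32.  10.] [0.592 0.238 0.101] [ 0.574  0.193 -0.002] [0.608 0.298 0.114]
etch_bottle 0.4 [435. 211.  14.   7.] [ 0.515 -0.381  0.047] [ 0.505 -0.397  0.007] [ 0.529 -0.371  0.076]
dappen 0.55 [182. 238.  16.   5.] [0.416 0.434 0.016] [ 0.402  0.416 -0.003] [0.432 0.452 0.031]
scene [-0.330
[... 270 characters left out ...]
 0.46 [273. 181.  28.  14.] [0.587 0.251 0.1  ] [0.564 0.19  0.001] [0.779 0.459 0.112]
rack 0.91 [374. 236.  60.  46.] [ 0.533 -0.19   0.037] [ 0.489 -0.279  0.001] [ 0.653 -0.054  0.104]
rack 0.43 [439. 266.   8.  25.] [ 0.509 -0.391  0.039] [ 0.501 -0.402  0.006] [ 0.521 -0.378  0.073]
gauge_pin 0.56 [378. 224.   9.  44.] [ 0.539 -0.198  0.115] [ 0.53  -0.206  0.02 ] [ 0.55  -0.19   0.152]
knob_pin 0.45 [397. 230.   9.  38.] [ 0.557 -0.245  0.115] [ 0.546 -0.256  0.027] [ 0.571 -0.228  0.131]
disc 0.41 [275. 240.   9.   6.] [0.392 0.05  0.013] [0.377 0.037 0.003] [0.413 0.07  0.017]
etch_bottle 0.69 [438. 268.  12.  23.] [ 0.509 -0.39   0.036] [ 0.501 -0.402  0.001] [ 0.554 -0.374  0.073]
```

View pics/scene1.png

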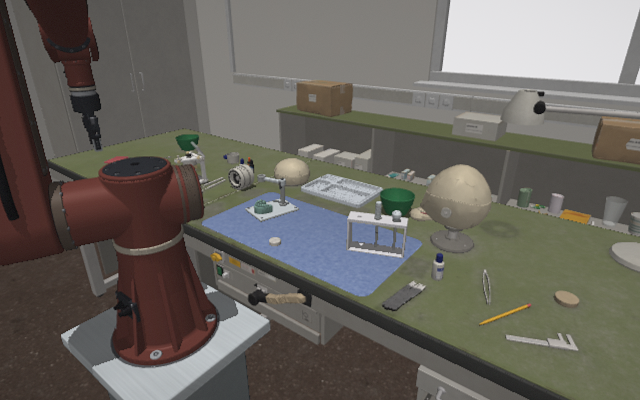

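View pics/topc.png

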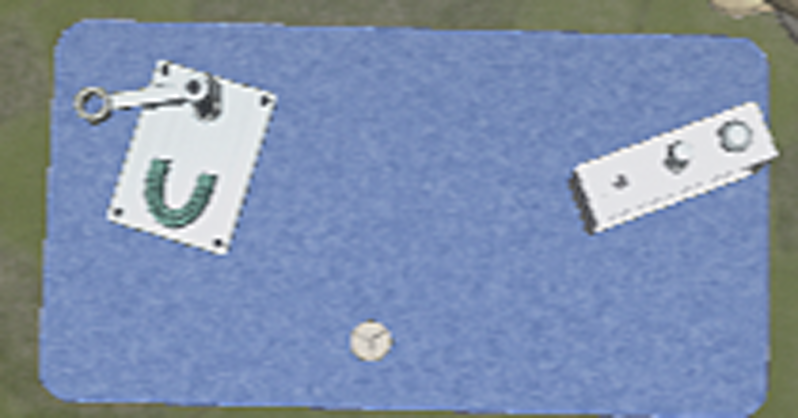

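The scene view shows the stand at (270,205) and the rack at (377,235), with the gauge pin at (379,212) in the middle hole and the knob pin at (397,216). The crop shows the sleeve at (93,104), the hub at (193,89) and the jaw cast at (180,190). Next I fit these more precisely.

```bash
cat >> h.py <<'E'
def ray(s,uv,z):
    uv=np.atleast_2d(uv).astype(float);K=np.array(s["intrinsics"]);M=R.from_quat(s["rotation"]).as_matrix()
    d=np.c_[(uv[:,0]-K[0,2])/K[0,0],(uv[:,1]-K[1,2])/K[1,1],np.ones(len(uv))]@M.T
    o=np.array(s["xyz"]);return o+d*((z-o[2])/d[:,2])[:,None]
E
python3 - <<'E'
from h import *
s=dict(np.load("top1.npz"));f=s["frame"]
hsv=cv2.cvtColor(f,cv2.COLOR_BGR2HSV)
def sub(box,k=12):
    u0,v0,u1,v1=box;return cv2.resize(f[v0:v1,u0:u1],None,fx=k,fy=k,interpolation=cv2.INTER_CUBIC)
cv2.imwrite("pics/stand.png",sub((215,165,275,230),9))
cv2.imwrite("pics/rk.png",sub((345,178,410,220),9))
S=R.from_quat(r.get_state()["tool_rot"]).as_matrix();print(np.round(S,3))
for (a,b,z,n) in [((215,165,275,230),(225,168,272,225),.01,"stand"),((345,178,410,220),0,.1,"rack")]:
    u0,v0,u1,v1=a
    sat=hsv[v0:v1,u0:u1,1];val=hsv[v0:v1,u0:u1,2]
    m=((sat<60)&(val>150)).astype(np.uint8)
    m=cv2.morphologyEx(m,cv2.MORPH_CLOSE,np.ones((9,9)))
    if n=="stand":m=cv2.morphologyEx(m,cv2.MORPH_OPEN,np.ones((9,9)))
    v,u=np.nonzero(m);P=ray(s,np.c_[u+u0,v+v0],z)
    (c,wh,ang)=cv2.minAreaRect(P[:,:2].astype(np.float32));print(n,c,wh,ang,cv2.boxPoints((c,wh,ang)).round(4).tolist())
E
```

```text
[[-0.952  0.306  0.   ]
 [ 0.306  0.952  0.   ]
 [-0.     0.    -1.   ]]
stand (0.5561826825141907, 0.21782314777374268) (0.1404716819524765, 0.14970220625400543) 75.95557403564453 [[0.46650001406669617, 0.1678999960422516], [0.6118000149726868, 0.1315000057220459], [0.645799994468689, 0.2678000032901764], [0.5005999803543091, 0.30410000681877136]]
rack (0.5403686761856079, -0.19428586959838867) (0.06787109375, 0.17912675440311432) 25.78090476989746 [[0.4708999991416931, -0.12839999794960022], [0.548799991607666, -0.2897000014781952], [0.6098999977111816, -0.26019999384880066], [0.5320000052452087, -0.09889999777078629]]
```

View pics/stand.png

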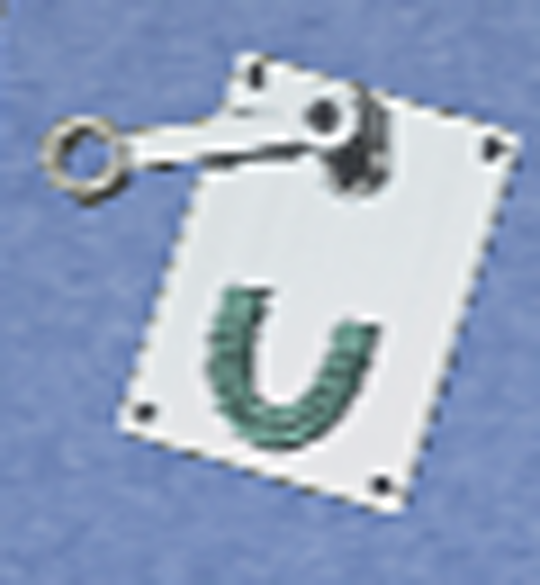

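View pics/rk.png

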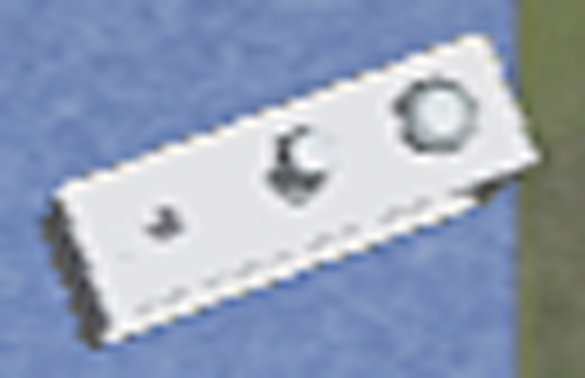

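The stand picture (9x crop) shows the sleeve rim centred at (84,157) and the cap nut near (327,116). The plate corners are at (240,55), (520,135), (400,512) and (120,425). In the rack picture the gauge handle top is at (313,151), the knob top at (440,113) and the empty hole at (164,222).

Run:
```python
from h import *
s=dict(np.load("top1.npz"));g=dict(np.load("scene1.npz"))
w=lambda o,p,z:ray(s,np.array(o)+(np.array(p)+.5)/9-.5,z)[:,:2]
A=(215,165);B=(345,178)
c=w(A,[(240,55),(520,135),(400,512),(120,425)],.01);print("plate",c.round(4).tolist(),c.mean(0).round(4),np.linalg.norm(np.roll(c,-1,0)-c,axis=1).round(4))
x=(c[0]+c[1]-c[2]-c[3]);x/=np.linalg.norm(x);O=c.mean(0)
hub=O+.045*x;print("x axis",x,"hub",hub,"nut",w(A,[(327,116)],.109))
sl=w(A,[(84,157)],.105)[0];print("sleeve",sl,np.linalg.norm(sl-hub),"angle to -x deg",np.degrees(np.arctan2(*(np.array([[0,1],[-1,0]])@(sl-hub))[::-1])) )
d=sl-hub;e=-x;print("remaining ccw deg",np.degrees(np.arctan2(d[0]*e[1]-d[1]*e[0],d@e)),"target",hub-.085*x)
p=w(B,[(313,151)],.149);k=w(B,[(440,113)],.128);h=w(B,[(164,222)],.1);print("pin",p,"knob",k,"hole",h,np.linalg.norm(p-k),np.linalg.norm(p-h))
t=w(B,[(57,190),(487,35)],.1);print(t,t[1]-t[0])
# scene cam handle: mask centroid above 0.11 
for P in (np.r_[p[0],.149],np.r_[p[0],.107],np.r_[sl,.105],np.r_[hub,.109]):print(proj(g,P))
f=g["frame"];a=cv2.resize(f[165:225,255:295],None,fx=8,fy=8,interpolation=cv2.INTER_CUBIC);b=cv2.resize(f[195:255,360:400],None,fx=8,fy=8,interpolation=cv2.INTER_CUBIC)
cv2.imwrite("pics/sc.png",np.hstack([a,b]))
```

```text
plate [[0.6406, 0.2498], [0.6118, 0.1449], [0.4707, 0.1854], [0.5015, 0.2893]] [0.5561 0.2173] [0.1088 0.1468 0.1083 0.1447]
x axis [ 0.9615488  -0.27463412] hub [0.59939818 0.2049908 ] nut [[0.59889849 0.20347777]]
sleeve [0.58398657 0.28840965] 0.08483055445535277 angle to -x deg 10.467355687633068
remaining ccw deg 63.59243280077903 target [0.51766654 0.2283347 ]
pin [[ 0.5442028  -0.19398336]] knob [[ 0.56136312 -0.24027247]] hole [[ 0.5263812  -0.14835161]] 0.04936758421451741 0.0489884305596054
[[ 0.53714606 -0.11106836]
 [ 0.59402829 -0.26134392]] [ 0.05688223 -0.15027556]
[[377.42143386 201.83458465]]
[[376.48973265 215.76644362]]
[[260.83299447 175.06283283]]
[[281.50751739 177.88536837]]
```

View pics/sc.png

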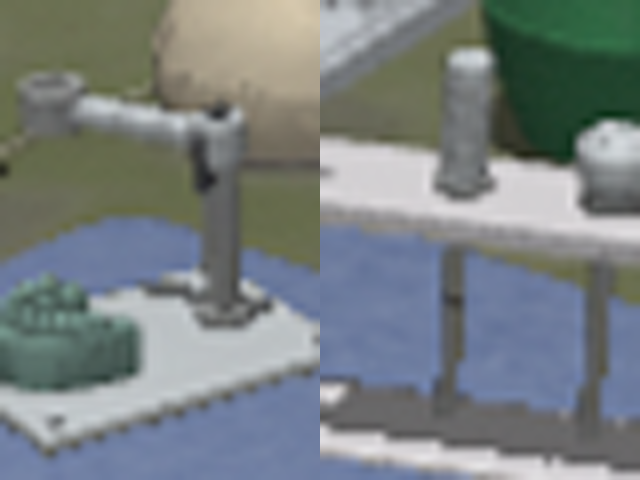

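The crop shows the sleeve at about (261,175) and the hub at (282,179) in scene pixels, both within 1 px of my estimate. The gauge handle is at (379,202) and its ring mark at (376,232). Now I start moving, going above the sleeve with the fingers set to straddle it.

Request:
play_rows(
  rows=[
    [[0, 0, 20], [-0.15, -0.055, 0], 55],
    [[0, 0, 40], [-0.3, -0.11, 0], 55],
    [[0, 0, 61.8], [-0.4677, -0.171, 0], 55],
    [[0, 0, 61.8], [-0.4677, -0.171, 0], 55],
    [[0, 0, 61.8], [-0.4677, -0.171, 0], 55],
    [[0, 0, 61.8], [-0.4677, -0.171, 0], 55],
    [[0, 0, 61.8], [-0.4677, -0.171, 0], 55],
    [[0, 0, 61.8], [-0.4677, -0.171, 0], 55],
    [[0, 0, 61.8], [-0.4677, -0.171, 0], 55],
    [[0, 0, 61.8], [-0.4677, -0.171, 0], 55],
    [[0, 0, 61.8], [-0.4677, -0.171, 0], 55],
    [[0, 0, 61.8], [-0.4677, -0.171, 0], 55],
    [[0, 0, 61.8], [-0.4677, -0.171, 0], 55],
    [[0, 0, 61.8], [-0.4677, -0.171, 0], 55],
    [[0, 0, 61.8], [-0.4677, -0.171, 0], 55],
    [[0, 0, 61.8], [-0.4677, -0.171, 0], 55],
    [[0, 0, 61.8], [-0.4677, -0.171, 0], 55],
    [[0, 0, 61.8], [-0.4677, -0.171, 0], 55],
  ],
)

```text
clock: 2.5
tcp_pos: [0.583, 0.2905, 0.2314]
tool_rot: [0.639, 0.769, 0.0, -0.0]
wrist_force: [-0.3, 0.3, 0.1]
finger_gap: 0.0472
finger_force: 0.0
```

Request:
play_rows(
  rows=[
    [[0, 0, 0], [-0.002, 0.001, 0.04], 55],
    [[0, 0, 0], [-0.002, 0.001, 0.08], 55],
    [[0, 0, 0], [-0.002, 0.001, 0.1], 55],
    [[0, 0, 0], [-0.002, 0.001, 0.12], 55],
    [[0, 0, 0], [-0.002, 0.001, 0.13], 55],
    [[0, 0, 0], [-0.002, 0.001, 0.14], 55],
    [[0, 0, 0], [-0.002, 0.001, 0.143], 55],
    [[0, 0, 0], [-0.002, 0.001, 0.143], 46],
    [[0, 0, 0], [-0.002, 0.001, 0.143], 46],
    [[0, 0, 0], [-0.002, 0.001, 0.143], 46],
    [[0, 0, 0], [-0.002, 0.001, 0.143], 46],
  ],
)

```text
clock: 3.42
tcp_pos: [0.5866, 0.2878, 0.09]
tool_rot: [0.64, 0.768, 0.001, 0.001]
wrist_force: [-0.6, -0.5, -0.4]
finger_gap: 0.0393
finger_force: 0.0
```

Run:
```python
from h import *
s=r.snapshot("scene");f=s["frame"]
cv2.imwrite("pics/st.png",cv2.resize(f[110:220,210:310],None,fx=5,fy=5,interpolation=cv2.INTER_CUBIC))
st=r.get_state();print(st["tcp_pos"],st["wrist_force"])
# arc rows: relative to current tool frame, final angles
H=np.array([.5991,.2045]);M=R.from_quat(st["tool_rot"]).as_matrix()
p0=st["tcp_pos"];d=p0[:2]-H;th0=np.arctan2(d[1],d[0]);rad=np.hypot(*d);print(np.degrees(th0),rad)
for a in range(4,72,4):
    t=th0+np.radians(a);w=np.r_[H+.085*np.array([np.cos(t),np.sin(t)])-p0[:2],0]
    print([[0,0,-a],[round(float(v),4) for v in M.T@w][:2]+[0],46],end=", ")
```

```text
[0.58641471 0.28776322 0.08974399] [ 0.17739717 -0.480098    0.29966061]
98.66249837849173 0.08422398751481082
[[0, 0, -4], [0.0007, -0.0059, 0], 46], [[0, 0, -8], [0.0003, -0.0118, 0], 46], [[0, 0, -12], [-0.0005, -0.0177, 0], 46], [[0, 0, -16], [-0.0018, -0.0235, 0], 46], [[0, 0, -20], [-0.0035, -0.0292, 0], 46], [[0, 0, -24], [-0.0055, -0.0348, 0], 46], [[0, 0, -28], [-0.008, -0.0402, 0], 46], [[0, 0, -32], [-0.0108, -0.0454, 0], 46], [[0, 0, -36], [-0.0139, -0.0504, 0], 46], [[0, 0, -40], [-0.0175, -0.0552, 0], 46], [[0, 0, -44], [-0.0213, -0.0597, 0], 46], [[0, 0, -48], [-0.0254, -0.064, 0], 46], [[0, 0, -52], [-0.0299, -0.0679, 0], 46], [[0, 0, -56], [-0.0346, -0.0715, 0], 46], [[0, 0, -60], [-0.0395, -0.0748, 0], 46], [[0, 0, -64], [-0.0446, -0.0778, 0], 46], [[0, 0, -68], [-0.05, -0.0804, 0], 46],
```

View pics/st.png

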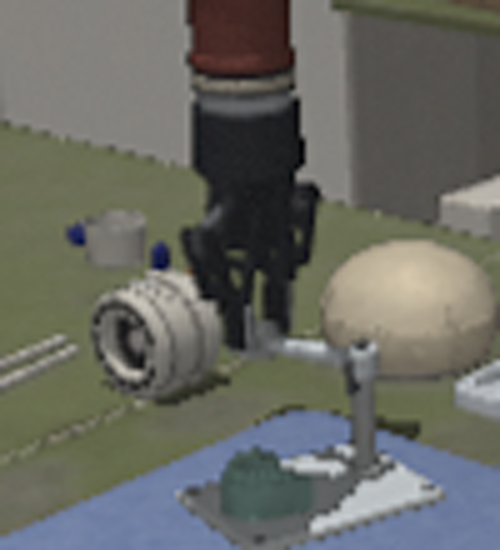

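The picture shows the fingers straddling the sleeve at about (260,340) in the crop. Now I swing it along the arc.

Request:
play_rows(
  rows=[
    [[0, 0, -4], [0.0007, -0.0059, 0], 46],
    [[0, 0, -8], [0.0003, -0.0118, 0], 46],
    [[0, 0, -12], [-0.0005, -0.0177, 0], 46],
    [[0, 0, -16], [-0.0018, -0.0235, 0], 46],
    [[0, 0, -20], [-0.0035, -0.0292, 0], 46],
    [[0, 0, -24], [-0.0055, -0.0348, 0], 46],
    [[0, 0, -28], [-0.008, -0.0402, 0], 46],
    [[0, 0, -32], [-0.0108, -0.0454, 0], 46],
    [[0, 0, -36], [-0.0139, -0.0504, 0], 46],
    [[0, 0, -40], [-0.0175, -0.0552, 0], 46],
    [[0, 0, -44], [-0.0213, -0.0597, 0], 46],
    [[0, 0, -48], [-0.0254, -0.064, 0], 46],
    [[0, 0, -52], [-0.0299, -0.0679, 0], 46],
    [[0, 0, -56], [-0.0346, -0.0715, 0], 46],
    [[0, 0, -60], [-0.0395, -0.0748, 0], 46],
    [[0, 0, -62], [-0.042, -0.0763, 0], 46],
    [[0, 0, -62], [-0.042, -0.0763, 0], 46],
    [[0, 0, -62], [-0.042, -0.0763, 0], 46],
  ],
)

```text
clock: 4.97
tcp_pos: [0.5185, 0.2324, 0.0889]
tool_rot: [0.154, 0.988, 0.0, 0.001]
wrist_force: [0.0, -0.3, 0.5]
finger_gap: 0.0392
finger_force: 0.0
```

Run:
```python
from h import *
st=r.get_state();H=np.array([.5991,.2045]);d=st["tcp_pos"][:2]-H;M=R.from_quat(st["tool_rot"]).as_matrix()
print(np.degrees(np.arctan2(d[1],d[0])),np.hypot(*d),M.T@st["wrist_force"],M[:,1],st["tcp_pos"])
```

```text
160.93241679722632 0.08532511520545215 [-0.10885001 -0.28531787 -0.45347758] [3.03717575e-01 9.52761899e-01 6.31319052e-04] [0.51845634 0.23237428 0.08893383]
```

Request:
play_rows(
  rows=[
    [[0, 0, -1], [0, -0.002, 0], 46],
    [[0, 0, -2], [0, -0.004, 0], 46],
    [[0, 0, -3], [0.0003, -0.006, 0], 46],
    [[0, 0, -4], [0.0003, -0.007, 0], 46],
    [[0, 0, -4], [0.0003, -0.0075, 0], 46],
    [[0, 0, -4], [0.0003, -0.0075, 0], 46],
  ],
)

```text
clock: 5.47
tcp_pos: [0.5154, 0.2252, 0.0883]
tool_rot: [0.119, 0.993, -0.0, -0.0]
wrist_force: [0.1, 1.1, -1.2]
finger_gap: 0.0396
finger_force: 0.2
```

Request:
play_rows(
  rows=[
    [[0, 0, 0], [0, -0.0005, 0], 46],
    [[0, 0, 0], [0, -0.001, 0], 46],
    [[0, 0, 0], [0, -0.0015, 0], 46],
    [[0, 0, 0], [0, -0.0015, 0], 46],
  ],
)

```text
clock: 5.8
tcp_pos: [0.5149, 0.2238, 0.0882]
tool_rot: [0.119, 0.993, -0.0, -0.0]
wrist_force: [-0.4, 0.7, -0.3]
finger_gap: 0.0392
finger_force: 0.3
```

Request:
play_rows(
  rows=[
    [[0, 0, 0], [0, -0.0005, 0], 46],
    [[0, 0, 0], [0, -0.001, 0], 46],
    [[0, 0, 0], [0, -0.0015, 0], 46],
    [[0, 0, 0], [0, -0.0015, 0], 46],
  ],
)

```text
clock: 6.13
tcp_pos: [0.5145, 0.2223, 0.0881]
tool_rot: [0.118, 0.993, -0.0, -0.0]
wrist_force: [0.1, 0.4, -0.1]
finger_gap: 0.0392
finger_force: 0.3
```

Request:
play_rows(
  rows=[
    [[0, 0, 0], [0, -0.0005, 0], 46],
    [[0, 0, 0], [0, -0.001, 0], 46],
    [[0, 0, 0], [0, -0.001, 0], 46],
  ],
)

```text
clock: 6.38
tcp_pos: [0.5145, 0.222, 0.0882]
tool_rot: [0.119, 0.993, 0.001, 0.0]
wrist_force: [-0.2, 3.5, -1.5]
finger_gap: 0.0391
finger_force: 1.7
```

Request:
play_rows(
  rows=[
    [[0, 0, 0], [0, -0.0005, 0], 46],
    [[0, 0, 0], [0, -0.001, 0], 46],
    [[0, 0, 0], [0, -0.001, 0], 46],
  ],
)

```text
clock: 6.63
tcp_pos: [0.5144, 0.2218, 0.0882]
tool_rot: [0.119, 0.993, 0.002, 0.0]
wrist_force: [0.8, 5.8, -3.1]
finger_gap: 0.0395
finger_force: 3.3
```

The force is rising with no further travel, so the arm is on its stop. I back off slightly and lift clear.

Request:
play_rows(
  rows=[
    [[0, 0, 0], [0, 0.003, 0], 46],
    [[0, 0, 0], [0, 0.0055, 0], 50],
    [[0, 0, 0], [0, 0.0055, -0.01], 55],
    [[0, 0, 0], [0, 0.0055, -0.03], 55],
    [[0, 0, 0], [0, 0.0055, -0.06], 55],
    [[0, 0, 0], [0, 0.0055, -0.1], 55],
    [[0, 0, 0], [0, 0.0055, -0.14], 55],
    [[0, 0, 0], [0, 0.0055, -0.15], 55],
    [[0, 0, 0], [0, 0.0055, -0.15], 55],
  ],
)

```text
clock: 7.38
tcp_pos: [0.5191, 0.2263, 0.245]
tool_rot: [0.119, 0.993, 0.002, 0.005]
wrist_force: [0.8, -0.5, -0.3]
finger_gap: 0.0471
finger_force: 0.0
```

Run:
```python
from h import *
st=r.get_state();M=R.from_quat(st["tool_rot"]).as_matrix();p=st["tcp_pos"];print(p,np.round(M,4).tolist(),st["q"].round(2))
# rack y dir
y=np.array([.562-.5264,-.2403-.1484*-1]);print(y)
ry=np.array([.0568,-.1503]);ry/=np.linalg.norm(ry);rx=np.array([-ry[1],ry[0]]);print("rack x dir deg",np.degrees(np.arctan2(rx[1],rx[0])),"tool y deg",np.degrees(np.arctan2(M[1,1],M[0,1])))
print("shift to above pin",M.T@(np.array([.5437,-.1945,.24])-p))
```

```text
[0.51907435 0.22632389 0.24501292] [[-0.9718, 0.2354, 0.0113], [0.2354, 0.9719, 0.0024], [-0.0105, 0.005, -0.9999]] [ 0.29  0.07  1.75 -0.    1.31 -1.05]
[ 0.0356 -0.0919]
rack x dir deg 20.702122429516667 tool y deg 76.38594254620256
shift to above pin [-0.12294939 -0.40322371  0.00428719]
```

Request:
play_rows(
  rows=[
    [[0, 0, 5], [-0.012, -0.04, 0], 55],
    [[0, 0, 11], [-0.024, -0.08, 0], 55],
    [[0, 0, 17], [-0.037, -0.12, 0], 55],
    [[0, 0, 22], [-0.049, -0.16, 0], 55],
    [[0, 0, 28], [-0.061, -0.2, 0], 55],
    [[0, 0, 33], [-0.073, -0.24, 0], 55],
    [[0, 0, 39], [-0.085, -0.28, 0], 55],
    [[0, 0, 44], [-0.098, -0.32, 0], 55],
    [[0, 0, 50], [-0.11, -0.36, 0], 55],
    [[0, 0, 55.7], [-0.123, -0.403, 0], 55],
    [[0, 0, 55.7], [-0.123, -0.403, 0], 55],
    [[0, 0, 55.7], [-0.123, -0.403, 0], 55],
    [[0, 0, 55.7], [-0.123, -0.403, 0], 55],
    [[0, 0, 55.7], [-0.123, -0.403, 0], 55],
    [[0, 0, 55.7], [-0.123, -0.403, 0], 55],
  ],
)

```text
clock: 8.63
tcp_pos: [0.5399, -0.193, 0.2376]
tool_rot: [0.568, 0.823, 0.0, -0.001]
wrist_force: [-0.2, 0.3, 0.0]
finger_gap: 0.047
finger_force: 0.0
```

Run:
```python
from h import *
st=r.get_state();M=R.from_quat(st["tool_rot"]).as_matrix();p=st["tcp_pos"];print(p,np.round(M,4).tolist())
print("shift",M.T@(np.array([.5437,-.1945,.24])-p))
s=r.snapshot("top");g=r.snapshot("scene");np.savez("top2.npz",**s);np.savez("scene2.npz",**g)
a=cv2.resize(s["frame"][165:230,215:275],None,fx=8,fy=8,interpolation=cv2.INTER_CUBIC)
b=cv2.resize(g["frame"][165:230,250:290],None,fx=8,fy=8,interpolation=cv2.INTER_CUBIC)
cv2.imwrite("pics/sw.png",np.hstack([a,b]))
print(proj(s,[[.5177,.2283,.105],[.5155,.2263,.105]]),proj(g,[[.5177,.2283,.105],[.5155,.2263,.105]]))
```

```text
[ 0.53992902 -0.19303587  0.23761019] [[-0.3556, 0.9346, -0.0013], [0.9346, 0.3556, 0.0009], [0.0013, -0.0009, -1.0]]
shift [-0.0027061   0.00300185 -0.00239605]
[[242.31401502 203.14344861]
 [242.93082141 203.84943726]] [[259.66438664 184.59260781]
 [259.62417874 184.92971514]]
```

View pics/sw.png

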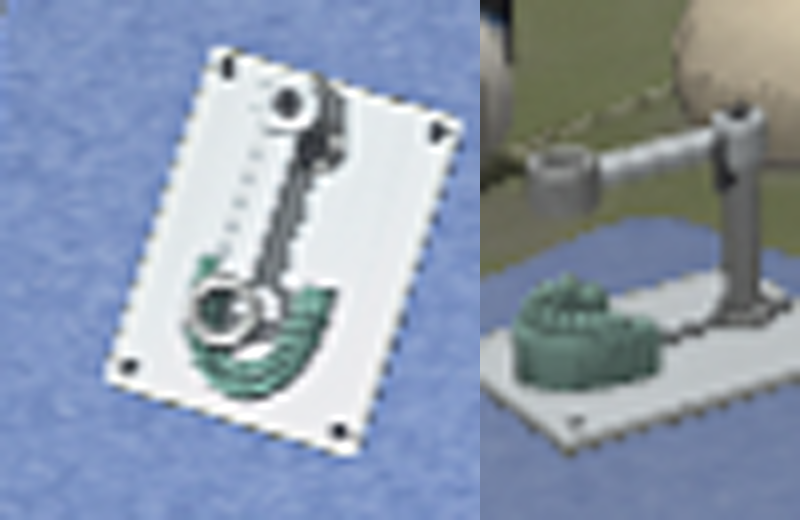

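The top crop shows the sleeve rim centred at (222,310), which is pixel (242.3,203.3). That is the predicted stop position over the cast. Now I descend over the gauge pin.

Request:
play_rows(
  rows=[
    [[0, 0, 0], [-0.002, 0.003, 0.02], 55],
    [[0, 0, 0], [-0.002, 0.003, 0.05], 55],
    [[0, 0, 0], [-0.002, 0.003, 0.075], 55],
    [[0, 0, 0], [-0.002, 0.003, 0.1], 55],
    [[0, 0, 0], [-0.002, 0.003, 0.115], 55],
    [[0, 0, 0], [-0.002, 0.003, 0.123], 55],
    [[0, 0, 0], [-0.002, 0.003, 0.123], 55],
    [[0, 0, 0], [-0.002, 0.003, 0.123], 55],
  ],
)

```text
clock: 9.4
tcp_pos: [0.5441, -0.1952, 0.1157]
tool_rot: [0.568, 0.823, 0.0, 0.0]
wrist_force: [0.9, -0.5, 0.1]
finger_gap: 0.0469
finger_force: 0.0
```

Run:
```python
from h import *
st=r.get_state();M=R.from_quat(st["tool_rot"]).as_matrix();p=st["tcp_pos"];print(p,np.round(M[:,2],4),st["wrist_force"])
print("shift",M.T@(np.array([.5437,-.1945,.11])-p))
g=r.snapshot("scene")
cv2.imwrite("pics/gr.png",cv2.resize(g["frame"][150:255,345:415],None,fx=5.6,fy=5.6,interpolation=cv2.INTER_CUBIC))
```

```text
[ 0.54414544 -0.19520955  0.11570419] [ 3.e-04 -1.e-04 -1.e+00] [ 0.85293462 -0.5355872   0.08283349]
shift [ 0.00082262 -0.00016631  0.00570397]
```

View pics/gr.png

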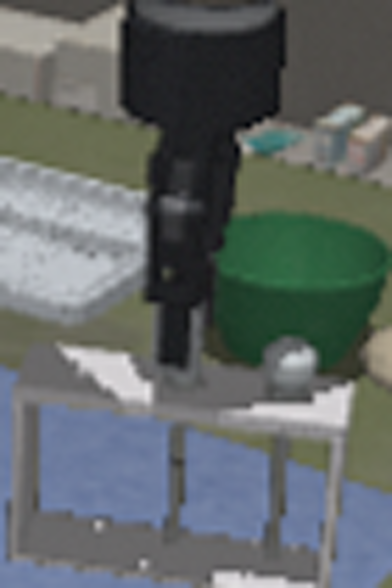

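The picture shows the fingers around the handle at about (180,340), clear of the knob at (290,360). I go down 5 mm and grip.

Request:
play_rows(
  rows=[
    [[0, 0, 0], [0, 0, 0.005], 55],
    [[0, 0, 0], [0, 0, 0.006], 55],
    [[0, 0, 0], [0, 0, 0.006], 40],
    [[0, 0, 0], [0, 0, 0.006], 25],
    [[0, 0, 0], [0, 0, 0.006], 12],
    [[0, 0, 0], [0, 0, 0.006], 10],
    [[0, 0, 0], [0, 0, 0.006], 10],
    [[0, 0, 0], [0, 0, 0.006], 10],
    [[0, 0, 0], [0, 0, 0.006], 10],
    [[0, 0, 0], [0, 0, 0.006], 10],
  ],
  force=40,
)

```text
clock: 10.28
tcp_pos: [0.5441, -0.1958, 0.1098]
tool_rot: [0.569, 0.823, -0.0, 0.0]
wrist_force: [-0.1, 0.6, 2.6]
finger_gap: 0.0149
finger_force: 39.0
```

Request:
play_rows(
  rows=[
    [[0, 0, 0], [0, 0, -0.005], 10],
    [[0, 0, 0], [0, 0, -0.015], 10],
    [[0, 0, 0], [0, 0, -0.03], 10],
    [[0, 0, 0], [0, 0, -0.045], 10],
    [[0, 0, 0], [0, 0, -0.06], 10],
    [[0, 0, 0], [0, 0, -0.075], 10],
    [[0, 0, 0], [0, 0, -0.09], 10],
    [[0, 0, 0], [0, 0, -0.105], 10],
    [[0, 0, 0], [0, 0, -0.12], 10],
    [[0, 0, 0], [0, 0, -0.13], 10],
    [[0, 0, 0], [0, 0, -0.135], 10],
    [[0, 0, 0], [0, 0, -0.135], 10],
    [[0, 0, 0], [0, 0, -0.135], 10],
  ],
)

```text
clock: 11.37
tcp_pos: [0.5436, -0.1955, 0.244]
tool_rot: [0.569, 0.823, -0.0, -0.0]
wrist_force: [-1.3, -0.6, -0.9]
finger_gap: 0.0149
finger_force: 39.0
```

Run:
```python
from h import *
st=r.get_state();M=R.from_quat(st["tool_rot"]).as_matrix();p=st["tcp_pos"];print(p,np.round(M,4).tolist(),st["q"].round(2))
print("shift",M.T@(np.array([.517,.2275,p[2]])-p))
```

```text
[ 0.54359373 -0.19551092  0.24404255] [[-0.3534, 0.9355, -0.0003], [0.9355, 0.3534, 0.0002], [0.0003, -0.0003, -1.0]] [-0.47  0.11  1.71  0.    1.32 -0.83]
shift [4.05119131e-01 1.24595126e-01 9.33242709e-05]
```

Request:
play_rows(
  rows=[
    [[0, 0, 0], [0.015, 0.004, 0], 10],
    [[0, 0, 0], [0.045, 0.014, 0], 10],
    [[0, 0, 0], [0.075, 0.023, 0], 10],
    [[0, 0, 0], [0.105, 0.032, 0], 10],
    [[0, 0, 0], [0.135, 0.042, 0], 10],
    [[0, 0, 0], [0.165, 0.051, 0], 10],
    [[0, 0, 0], [0.195, 0.06, 0], 10],
    [[0, 0, 0], [0.225, 0.069, 0], 10],
    [[0, 0, 0], [0.255, 0.078, 0], 10],
    [[0, 0, 0], [0.285, 0.088, 0], 10],
    [[0, 0, 0], [0.315, 0.097, 0], 10],
    [[0, 0, 0], [0.345, 0.106, 0], 10],
    [[0, 0, 0], [0.375, 0.115, 0], 10],
    [[0, 0, 0], [0.395, 0.121, 0], 10],
    [[0, 0, 0], [0.405, 0.1245, 0], 10],
    [[0, 0, 0], [0.405, 0.1245, 0], 10],
    [[0, 0, 0], [0.405, 0.1245, 0], 10],
    [[0, 0, 0], [0.405, 0.1245, 0], 10],
  ],
)

```text
clock: 12.87
tcp_pos: [0.5169, 0.2262, 0.2437]
tool_rot: [0.569, 0.822, -0.001, -0.0]
wrist_force: [0.3, -0.2, -0.8]
finger_gap: 0.015
finger_force: 39.0
```

Run:
```python
from h import *
st=r.get_state();M=R.from_quat(st["tool_rot"]).as_matrix();p=st["tcp_pos"];print(p,np.round(M,4).tolist(),st["q"].round(2))
s=r.snapshot("top");g=r.snapshot("scene");np.savez("top3.npz",**s);np.savez("scene3.npz",**g)
for n,c in(("top",s),("scene",g)):
  for t in("gauge_pin","guide_arm"):
    for d in r.trace(n,t)[:2]:
        q=pts(c,d["pixels"]);print(n,t,round(d["confidence"],2),np.round(d["bbox"],1),np.round(np.median(q,0),4) if len(q) else 0)
a=cv2.resize(s["frame"][175:235,215:275],None,fx=6,fy=6,interpolation=cv2.INTER_CUBIC)
b=cv2.resize(g["frame"][140:200,235:285],None,fx=10,fy=10,interpolation=cv2.INTER_CUBIC)[:600]
o=np.zeros((600,860,3),np.uint8);o[:360,:360]=a;o[:,360:]=b
cv2.imwrite("pics/ab.png",o[:,:800] if 0 else cv2.resize(o,(800,558)))
for z in(.145,.193,.235):print(proj(g,np.r_[p[:2],z]))
print(proj(g,[.5177,.228,.105]))
```

```text
[0.51691658 0.22616169 0.24373355] [[-0.3527, 0.9357, -0.001], [0.9357, 0.3527, -0.0011], [-0.0007, -0.0013, -1.0]] [ 0.29  0.08  1.75 -0.    1.32 -0.07]
scene gauge_pin 0.5 [258.4 159.7   6.8  24.3] [0.5149 0.223  0.2019]
scene guide_arm 0.76 [272.9 184.9  28.8  12.6] [0.5359 0.2145 0.1009]
[[259.23011995 173.39322202]]
[[258.32979827 159.30731087]]
[[257.51904878 146.62279435]]
[[259.72947404 184.61315856]]
```

View pics/ab.png

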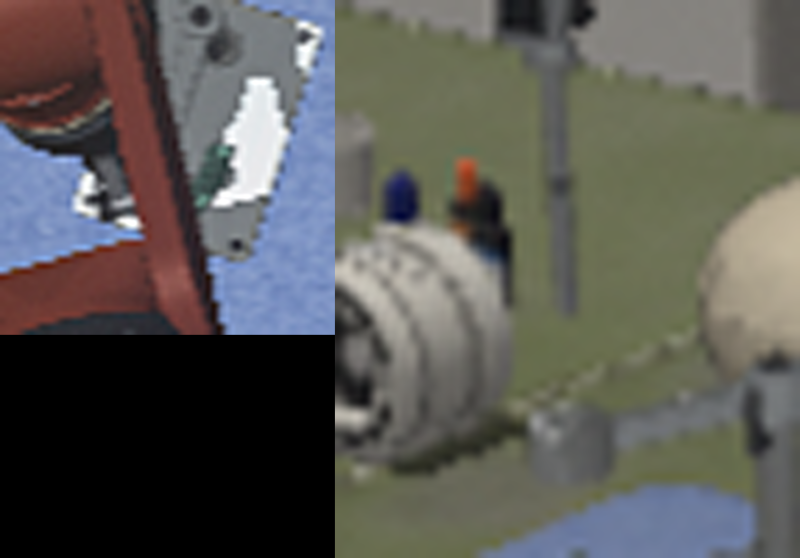

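The right panel shows the pin hanging upright, its tip at (566,313) and its ring at (560,185). The sleeve rim centre is at (572,413), close to below the pin. The arm hides the top view. I measure the pin against the sleeve with the scene depth map.

```bash
cat > m.py <<'E'
from h import *
def measure(ztip,fr=None):
    """pin & sleeve centre, averaged frames, scene camera. returns coords along lateral L and view V"""
    gs=[r.snapshot("scene") for _ in range(6)]
    g=dict(gs[0]);g["z_map"]=np.median([q["z_map"] for q in gs],0)
    M=R.from_quat(g["rotation"]).as_matrix();o=np.array(g["xyz"])
    V=np.array([.5170,.2275])-o[:2];V/=np.linalg.norm(V);L=np.array([V[1],-V[0]])
    P=pts(g);out={}
    near=(np.hypot(P[:,0]-.517,P[:,1]-.2275)<.03)
    def surf(z0,z1,rad,name):
        q=P[near&(P[:,2]>z0)&(P[:,2]<z1)]
        l=q[:,:2]@L;v=q[:,:2]@V
        # fit circle of known radius to front surface
        from scipy.optimize import least_squares
        lc=(l.min()+l.max())/2
        f=lambda p:v-(p[1]-np.sqrt(np.maximum(rad**2-(l-p[0])**2,0)))
        k=np.abs(l-np.median(l))<rad*.75
        l,v=l[k],v[k]
        s=least_squares(lambda p:f(p),[lc,np.median(v)+rad*.9],loss="soft_l1",f_scale=.001).x
        print(name,len(l),"lat %.4f (mid %.4f) depth %.4f"%(s[0],lc,s[1]),"spread",v.std().round(4))
        return s
    a=surf(ztip+.006,ztip+.075,.004,"pin");b=surf(.088,.102,.015,"sleeve")
    return g,L,V,a,b
E
python3 - <<'E'
from m import *
p=r.get_state()["tcp_pos"];g,L,V,a,b=measure(p[2]-.0998)
print("L",L,"V",V,"tcp lat,depth",p[:2]@L,p[:2]@V,"cam sleeve",np.array([.5177,.228])@L,np.array([.5177,.228])@V)
# sub-pixel columns
def cols(rows,c0,c1,thr):
    for v in rows: print(v,g["frame"][v,c0:c1].astype(int).mean(1).round().astype(int).tolist())
cols([155,163,168,171],252,267,0);cols([188,190],252,268,0)
E
```

```text
pin 37 lat 0.2166 (mid 0.2159) depth 0.5219 spread 0.0012
sleeve 33 lat 0.2147 (mid 0.2225) depth 0.5226 spread 0.0073
L [ 0.72117642 -0.69275145] V [0.69275145 0.72117642] tcp lat,depth 0.21633166959895112 0.52169989370164 cam sleeve 0.2154057000372572 0.5230656501735316
155 [102, 101, 102, 103, 104, 92, 94, 88, 99, 104, 106, 105, 104, 105, 104]
163 [24, 97, 106, 104, 105, 99, 95, 92, 82, 97, 101, 102, 101, 100, 102]
168 [98, 46, 92, 103, 102, 102, 94, 92, 81, 96, 102, 99, 101, 100, 100]
171 [142, 67, 89, 104, 104, 103, 100, 98, 82, 98, 101, 100, 100, 101, 101]
188 [86, 96, 101, 84, 96, 106, 104, 94, 92, 94, 89, 82, 77, 96, 105, 103]
190 [97, 97, 98, 97, 97, 99, 103, 97, 94, 93, 90, 84, 83, 97, 100, 97]
```

Request:
play_rows(
  rows=[
    [[0, 0, 0], [0.0008, 0.0003, 0.01], 10],
    [[0, 0, 0], [0.0008, 0.0003, 0.02], 10],
    [[0, 0, 0], [0.0008, 0.0003, 0.027], 10],
    [[0, 0, 0], [0.0008, 0.0003, 0.03], 10],
    [[0, 0, 0], [0.0008, 0.0003, 0.03], 10],
    [[0, 0, 0], [0.0008, 0.0003, 0.03], 10],
    [[0, 0, 0], [0.0008, 0.0003, 0.03], 10],
  ],
)

```text
clock: 14.05
tcp_pos: [0.5174, 0.2282, 0.2146]
tool_rot: [0.569, 0.823, 0.0, 0.0]
wrist_force: [0.2, -0.5, -1.0]
finger_gap: 0.015
finger_force: 39.0
```

Run:
```python
from m import *
st=r.get_state();p=st["tcp_pos"];print(p)
gs=[r.snapshot("scene") for _ in range(8)];g=dict(gs[0]);np.savez("scene4.npz",frames=[q["frame"] for q in gs],zs=[q["z_map"] for q in gs])
z=np.median([q["z_map"] for q in gs],0);print("frame noise",np.std([q["z_map"][190,259] for q in gs]))
F=np.mean([q["frame"].astype(float) for q in gs],0)
V=np.array([.5170,.2275])-g["xyz"][:2];V/=np.linalg.norm(V);L=np.array([V[1],-V[0]])
g["z_map"]=z
X=np.zeros((400,640,3));v,u=np.nonzero(z>0);X[v,u]=pts(g)
print("tcp",p[:2]@L,p[:2]@V)
for row in list(range(160,182,3))+list(range(184,193)):
    q=X[row,253:268];print(row,q[7,2].round(3),((q[:,:2]@V)*1e3).round().astype(int).tolist(),F[row,253:268].mean(1).round().astype(int).tolist())
print("lat cols row188",((X[188,253:268,:2]@L)*1e3).round(1).tolist())
```

```text
[0.51740228 0.22815162 0.2145507 ]
frame noise 0.0020316616
tcp 0.21508595644051037 0.5229687548052937
160 0.002 [1099, 1097, 1097, 1093, 520, 520, 521, 1092, 1091, 1091, 1091, 1088, 1088, 1086, 1086] [98, 102, 102, 103, 91, 94, 87, 98, 101, 100, 101, 100, 100, 100, 100]
163 0.002 [1056, 1055, 1055, 1055, 1051, 520, 520, 1049, 1050, 1046, 1047, 1047, 1043, 1045, 1044] [98, 106, 103, 104, 91, 94, 89, 98, 102, 101, 102, 101, 101, 103, 102]
166 0.003 [927, 1012, 1009, 1012, 1011, 519, 520, 1005, 1006, 1007, 1005, 1002, 1003, 1001, 1000] [19, 93, 102, 101, 91, 95, 92, 86, 98, 101, 101, 101, 101, 102, 102]
169 0.002 [928, 973, 971, 969, 969, 520, 520, 966, 965, 963, 963, 964, 964, 961, 964] [59, 91, 103, 102, 101, 88, 82, 77, 97, 102, 101, 102, 102, 102, 102]
172 0.15 [924, 931, 930, 930, 931, 522, 519, 521, 924, 926, 924, 926, 924, 922, 921] [71, 85, 100, 101, 102, 95, 92, 86, 97, 100, 98, 99, 99, 99, 99]
175 0.14 [765, 898, 894, 893, 893, 521, 517, 521, 888, 888, 889, 886, 892, 887, 889] [115, 102, 97, 98, 99, 90, 93, 84, 95, 99, 99, 99, 100, 100, 101]
178 0.129 [765, 858, 854, 856, 856
[... 1039 characters left out ...]
738, 513, 510, 507, 508, 508, 508, 512, 511, 514, 734, 728, 731] [96, 97, 88, 97, 103, 94, 94, 94, 93, 90, 83, 77, 94, 100, 98]
190 0.092 [730, 729, 727, 514, 511, 510, 507, 507, 507, 508, 512, 517, 722, 721, 721] [97, 98, 97, 97, 102, 94, 94, 95, 94, 90, 83, 82, 97, 99, 98]
191 0.089 [719, 718, 716, 716, 510, 508, 510, 507, 507, 510, 712, 714, 712, 713, 710] [98, 98, 99, 98, 100, 100, 97, 96, 95, 93, 87, 94, 99, 97, 95]
192 0.002 [710, 708, 709, 707, 706, 706, 705, 706, 706, 704, 703, 703, 703, 700, 699] [97, 97, 98, 100, 100, 101, 100, 100, 100, 99, 96, 96, 94, 92, 105]
lat cols row188 [188.6, 192.5, 196.3, 202.6, 205.9, 209.1, 212.4, 215.6, 218.8, 222.1, 225.3, 228.6, 235.0, 238.9, 242.7]
```

The pin is centred over the sleeve to about 1 mm: columns 259.85 against 259.9, with depth within 0.6 mm. I lower slowly and check part way.

Request:
play_rows(
  rows=[
    [[0, 0, 0], [-0.0003, -0.0003, 0.004], 10],
    [[0, 0, 0], [-0.0003, -0.0003, 0.008], 10],
    [[0, 0, 0], [-0.0003, -0.0003, 0.012], 10],
    [[0, 0, 0], [-0.0003, -0.0003, 0.016], 10],
    [[0, 0, 0], [-0.0003, -0.0003, 0.02], 10],
    [[0, 0, 0], [-0.0003, -0.0003, 0.024], 10],
    [[0, 0, 0], [-0.0003, -0.0003, 0.028], 10],
    [[0, 0, 0], [-0.0003, -0.0003, 0.03], 10],
    [[0, 0, 0], [-0.0003, -0.0003, 0.03], 10],
    [[0, 0, 0], [-0.0003, -0.0003, 0.03], 10],
  ],
)

```text
clock: 15.28
tcp_pos: [0.5169, 0.2277, 0.1841]
tool_rot: [0.569, 0.823, -0.0, -0.0]
wrist_force: [0.5, 0.1, 0.0]
finger_gap: 0.0146
finger_force: 39.0
```

Request:
play_rows(
  rows=[
    [[0, 0, 0], [0.0001, 0.0002, 0.004], 10],
    [[0, 0, 0], [0.0001, 0.0002, 0.008], 10],
    [[0, 0, 0], [0.0001, 0.0002, 0.012], 10],
    [[0, 0, 0], [0.0001, 0.0002, 0.016], 10],
    [[0, 0, 0], [0.0001, 0.0002, 0.02], 10],
    [[0, 0, 0], [0.0001, 0.0002, 0.024], 10],
    [[0, 0, 0], [0.0001, 0.0002, 0.026], 10],
    [[0, 0, 0], [0.0001, 0.0002, 0.027], 10],
    [[0, 0, 0], [0.0001, 0.0002, 0.0273], 10],
    [[0, 0, 0], [0.0001, 0.0002, 0.0273], 10],
    [[0, 0, 0], [0.0001, 0.0002, 0.0273], 10],
  ],
)

```text
clock: 16.2
tcp_pos: [0.5173, 0.2279, 0.1572]
tool_rot: [0.569, 0.823, 0.0, 0.0]
wrist_force: [-0.2, 0.1, -0.2]
finger_gap: 0.015
finger_force: 39.0
```

Run:
```python
from m import *
gs=[r.snapshot("scene") for _ in range(10)];g=dict(gs[0]);st=r.get_state();p=st["tcp_pos"];print(p,R.from_quat(st["tool_rot"]).as_matrix()[:,2],st["wrist_force"],st["joint_velocities"].round(3))
F=np.mean([q["frame"].astype(float) for q in gs],0);g["z_map"]=np.median([q["z_map"] for q in gs],0)
z=g["z_map"];X=np.zeros((400,640,3));v,u=np.nonzero(z>0);X[v,u]=pts(g)
V=np.array([.5170,.2275])-g["xyz"][:2];V/=np.linalg.norm(V)
for row in range(168,193,1):
    q=X[row,253:268];print(row,q[7,2].round(3),((q[:,:2]@V)*1e3).round().astype(int).tolist(),F[row,253:268].mean(1).round().astype(int).tolist())
print(proj(g,np.r_[p[:2],.105]),proj(g,np.r_[p[:2],.147]))
cv2.imwrite("pics/fin.png",cv2.resize(F[150:205,235:290].astype(np.uint8),None,fx=10,fy=10,interpolation=cv2.INTER_CUBIC))
```

```text
[0.51712952 0.22786014 0.15700943] [-8.89114861e-06  1.91132964e-05 -1.00000000e+00] [-0.48224396 -0.23621306 -1.04213399] [ 0.001  0.001  0.001 -0.001  0.    -0.   ]
168 0.168 [925, 506, 507, 503, 502, 503, 507, 509, 518, 526, 979, 977, 976, 974, 975] [51, 27, 28, 28, 29, 24, 93, 74, 63, 43, 85, 99, 100, 101, 102]
169 0.164 [926, 510, 507, 506, 503, 503, 508, 509, 518, 967, 966, 964, 962, 963, 961] [62, 59, 48, 39, 37, 34, 92, 74, 80, 88, 100, 103, 102, 102, 102]
170 0.158 [926, 514, 513, 511, 511, 508, 506, 516, 518, 953, 951, 950, 947, 948, 950] [62, 85, 91, 88, 88, 86, 97, 91, 87, 100, 103, 102, 101, 101, 101]
171 0.155 [922, 945, 943, 523, 518, 516, 515, 516, 517, 941, 937, 941, 938, 939, 935] [68, 89, 103, 93, 98, 105, 108, 98, 85, 85, 97, 100, 100, 101, 101]
172 0.152 [923, 934, 928, 520, 514, 514, 514, 514, 515, 926, 928, 926, 925, 924, 924] [71, 86, 101, 91, 91, 99, 101, 94, 83, 84, 96, 99, 98, 99, 99]
173 0.146 [768, 922, 923, 915, 917, 519, 518, 522, 917, 911, 909, 916, 913, 912, 912] [107, 97, 100, 98, 95, 92, 93, 88, 92, 96, 98, 98, 98, 99, 99]
174 0.144 [766, 907, 907, 
[... 2170 characters left out ...]
96, 93, 92, 93, 94, 93, 89, 83, 77, 96, 106, 102]
189 0.096 [740, 740, 739, 514, 509, 509, 508, 507, 506, 509, 512, 516, 732, 732, 732] [96, 97, 91, 97, 92, 91, 94, 94, 93, 90, 83, 77, 94, 100, 98]
190 0.093 [732, 728, 728, 513, 510, 509, 507, 507, 507, 509, 510, 515, 723, 720, 720] [97, 98, 97, 98, 91, 91, 94, 95, 94, 90, 83, 82, 98, 100, 98]
191 0.089 [722, 718, 718, 719, 510, 508, 506, 507, 510, 510, 711, 712, 713, 711, 710] [98, 98, 99, 98, 93, 93, 96, 97, 92, 93, 87, 94, 99, 97, 95]
192 0.08 [709, 710, 709, 706, 707, 708, 521, 519, 521, 705, 704, 703, 701, 702, 700] [97, 97, 98, 100, 98, 98, 96, 96, 86, 96, 96, 96, 94, 92, 105]
[[259.63688152 184.67448831]] [[258.86655711 172.68743293]]
```

View pics/fin.png

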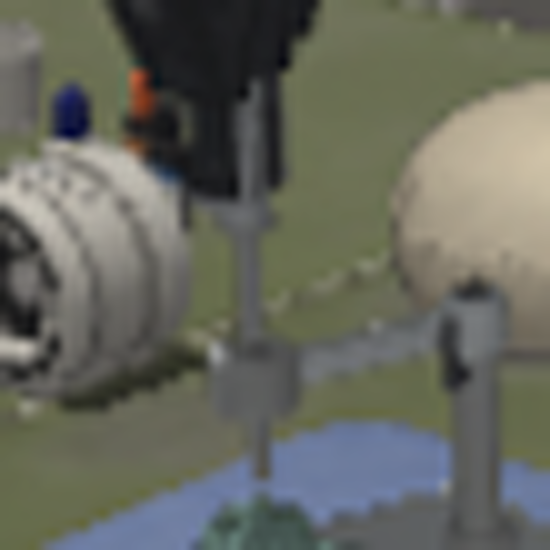

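The final picture shows the pin upright through the sleeve, with the ring mark at the rim at about (257,350) in the crop. The shank comes out below it, in line with the sleeve centre and clear of the cast. The pin axis and sleeve agree to under 1 mm, and no contact force shows.

```bash
python3 -c "
from rig import r
print(r.finish_job())"
```

```text
the job is handed in; nothing more can be done
None
```

The job is handed in: the guide arm is against its stop, and the gripper is holding the gauge pin upright in the sleeve with its ring at the rim; by my measurements it is centred to about 1 mm with no contact force at the end, but no verdict came back.

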